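# Push a carton into the empty lane of a shelf bay

## Robot

A 6-joint arm with a two-finger parallel gripper is mounted at the origin on the work surface. World frame = base frame: x ahead of the robot, y to its left, z up, the work surface at z = 0. Lengths are in mm, angles in rad, forces in N, time in s.
With the tool pointing down it reaches from about 300 to 950 mm from the base axis. Payload 3.1 kg.
Tool frame: the origin (TCP) lies on the centre line of the jaws, within the pads' length; the fingertips stand 25 mm ahead of it and the grasp point (between the pads) lies 6 mm ahead of it; z points along the fingers, y is the direction in which the jaws open and shut (so a half turn about z gives the same grasp; the last joint's range is limited). The gripper opens to 85 mm and grips with 20 to 120 N. Pads are 22 mm wide; open, the fingers measure 114 mm over their backs; the gripper's body (76 mm by 85 mm) begins 54 mm behind the grasp point. The pads swing forward as they close: fully open they stand 13 mm farther back than shut.
Start: joints at [-1.271, 0.308, 1.634, -0, 1.2, -0.07], TCP at [225.867, -582.766, 256.272] pointing down, gripper open.
Joint ranges: [-3.06, 3.06], [-0.79, 1.96], [0.05, 2.63], [-1.19, 4.34], [0.05, 2.64], [-2.94, 2.94]. Speed limits (rad/s): [2.79, 2.79, 3.14, 3.14, 3.14, 3.14].

## Interface

Orientations are given as a unit quaternion [w, x, y, z].
In Python, from rig import robot gives the robot as it stands.
- The arm moves only by the tool send_rows, never from a script. Its argument "increments" is a list of rows, each a list of 3 entries, a list of its own where there are three numbers: the turn, a rotation vector about the tool's x, y, z in degrees, then the shift along the tool's x, y, z in m, then the finger opening in m, from 0 to 0.0854. In form: [[[wx, wy, wz], [tx, ty, tz], claw], ...]. A call has exactly 5 rows; each row is the pose to reach, as a shift and turn from the pose measured when the call began, along the tool's axes at that moment; what a row does not reach only later rows make up. A row lasts 1/12 s, in which the tool goes at most 41.7 mm and 7.16 degrees, less where a joint would pass 70% of its speed; a pose out of reach is approached as far as the arm can. A call with a gripper value outside its range is refused whole. The fingers move at their own pace and stop on an object; "squeeze" is the grip in N (left out, the last holds). Time passes only in rows, so rows that repeat a pose let the fingers close, or fill a call up. It gives the time, the measured TCP pose, the force and the opening at its end, in the units of the state.
- robot.observe(): the state, without advancing time (a new reading comes with each control period).
- robot.read_camera(name): name is "side" or "top"; returns the picture (480x640x3 uint8, red, green, blue); there is no depth.
- robot.camera_params(name): a dict with "K" (3x3 intrinsics, pixels), "k1" (the pictures are not rectified: a ray, as slopes to the right and down, at radius r is drawn at 1 + k1 r^2 times it, then the intrinsics apply), "R" (3x3) and "t" (3): a world point X has camera coordinates R X + t. Camera axes: x right, y down, z forward; pixel columns grow to the right and rows downward; lengths in mm; the calibration is good to about 2 mm. A picture is of the moment at which its call begins. camera_params takes no time and is no camera call.
- robot.close_job(): hands the job in, once; it reports no verdict.
The state is a dict: "t": time; "joints": joint angles; "joint_velocities": joint speeds; "effort": joint torques, N m; "ee_pos": TCP position; "orientation": TCP orientation; "ft_force": force on the tool from outside, world axes, zero at the start; "ft_torque": the same for the moment, N m; "width": finger opening in mm.
Only numpy, scipy, OpenCV 4.12 (cv2) and the standard library are available. Lean on these libraries where they do the work, as an engineer would, in place of code of your own. Each camera call takes 0.05 s, during which the arm holds its last target.

## Task

Restock the shelf bay: push the loose carton standing in front of it through the narrow gap between the dividers of the empty lane (the one with the paper card on its floor), until it stands square and right back against the bay's rail, level with the carton next door. Only push it along the surface with the fingers: do not lift or tip it. Leave the neighbouring carton and everything else where it stands.

Things in the scene. Friction and masses are not known exactly. Their poses are not given: they have to be found in the camera images.
- carton: The loose cardboard carton to be pushed: 90 mm deep (its x), 100 mm wide (its y), 50 mm high; about 0.3 kg, rigid. Origin at the centre of its underside, z up. It starts in front of (nearer the robot than) the bay, turned up to 0.5 rad from the bay's direction, and slides on the grey work surface.
- bay: Fixed shelf bay: three white dividers, 8 mm thick, 40 mm high, noses rounded, run along its +x (away from the robot) from x = 0 to the inner face of a grey rail (60 mm high, 12 mm thick) at x = 125 mm. Divider middles at y = -116, 0, +116 mm: two lanes 108 mm wide, middles at y = -58 and +58 mm, open above and in front, no step. Origin on the surface at the middle divider's nose, z up.
- card: A thin paper card with a grey middle, 60 x 80 mm and under 1 mm thick, taped flat to the floor of the empty lane; things slide over it freely. Origin at its centre, x along the bay's x. It lies 80 mm past the noses in mid-lane, where the carton's origin comes when the carton stands against the rail.
- neighbour: An identical carton (90 x 100 x 50 mm) that already stands against the rail in the other lane. Origin at the centre of its underside.
- drink_left: Green drinks bottle, 60 mm across, 170 mm high, beside the bay on its +y side. Origin at the centre of its underside.
- drink_right: Amber drinks bottle, 60 mm across, 150 mm high, beside the bay on its -y side. Origin at the centre of its underside.
- jar: Glass jar, 70 mm across, 90 mm high, to the left. Origin at the centre of its underside.
- can: Aluminium can, 66 mm across, 100 mm high, to the right. Origin at the centre of its underside.
- cup: White cup, 74 mm across its rim, 85 mm high, to the right. Origin at the centre of its underside.
- packet: Paper packet, 50 x 30 mm, 90 mm high, to the left. Origin at the centre of its underside.
- tape: Roll of tape lying flat (a brown ring), 90 mm across, 30 mm high, to the right. Origin at the centre of its underside.
Mind the look-alikes: they are no part of the job. Leave any pink look-alike of the carton alone.

How it is judged (in metres and radians):
On the way:
1. the carton has entered the empty lane's gap (x of carton in the frame of bay above -0.025 m and y of carton in the frame of card between -0.012 and 0.012 m), for 0.05 s.
At the end, for the whole second after the job is handed in: The carton lies flat and at rest in the empty lane, within 8 mm of touching the back rail and square to the bay within 0.1 rad, and the neighbouring carton is within 12 mm of where it was (x of carton in the frame of card between -0.008 and 0.008 m and y of carton in the frame of card between -0.012 and 0.012 m and angle between the x axis of carton and the x axis of bay, either way round below 0.1 rad and angle between carton's own z axis and vertical below 0.05 rad and height (world z) of carton below 0.004 m and linear speed of carton below 0.01 m/s and distance of neighbour from where it was at the start of the episode below 0.012 m).
It fails at once if the carton is lifted (underside more than 12 mm above the surface) (height (world z) of carton above 0.012 m).
It fails at once if the carton is tipped by more than 0.25 rad (angle between carton's own z axis and vertical above 0.25 rad).
It fails at once if the neighbouring carton is shifted by more than 12 mm (distance of neighbour from where it was at the start of the episode above 0.012 m).
It fails at once if a bystander (bottle, jar, can, cup, packet or tape roll) is shifted by more than 30 mm or knocked over (distance of any of drink_left, drink_right, jar, can, cup, packet, tape from where it was at the start of the episode above 0.03 m or angle between any of drink_left, drink_right, jar, can, cup, packet, tape's own z axis and vertical above 0.5 rad).
It also fails if it takes over 64 s, if anything falls off the work surface, if the arm or the gripper's body presses on something with over 40 N, if the wrist force passes 120 N, or if a joint passes its speed limit or range.

## Working session

There is one attempt and no reset: what is moved stays moved. The work goes in short steps, Python scripts to look and compute and a tool call to move; the robot and the scene stay as the last step left them, time stands still between calls to the robot, and variables do not carry over. Pictures are saved under pics/ and viewed, and the job is handed in when it is done.

Besides the shell and the picture viewer there is one more tool, called after "Request:" as name([rows], argument=value, ...), one row to a line, values as JSON. send_rows: Moves the arm, as the interface text tells. Its arguments: {"type":"object","properties":{"increments":{"type":"array"},"squeeze":{"type":"number"}},"required":["increments"]}

```bash
ls; mkdir -p pics
python3 - <<'E'
from rig import robot
import cv2
print(robot.observe())
for n in("top","side"):
    p=robot.camera_params(n);print(n,p)
    cv2.imwrite(f"pics/{n}0.png",robot.read_camera(n)[:,:,::-1])
E
```

```text
pics
{'t': 0.0, 'joints': array([-1.27072181e+00,  3.08985668e-01,  1.63518118e+00,  5.31456589e-06,
        1.19967743e+00, -6.96858945e-02]), 'joint_velocities': array([ 1.85308670e-03,  4.09614682e-04, -2.55100204e-04,  9.47914567e-04,
        1.77309162e-03, -7.51815741e-05]), 'effort': array([ 1.10235758e-04, -4.15250981e+01, -2.76664567e+01, -6.89475792e-05,
        1.03973100e-02, -9.34783770e-07]), 'ee_pos': array([ 225.6310131 , -582.04374756,  255.06159428]), 'orientation': array([-1.11863692e-03,  9.82957834e-01,  1.83827715e-01, -1.26941824e-04]), 'ft_force': array([-0.2287459 ,  0.2437805 ,  0.06333696]), 'ft_torque': array([-0.09666534, -0.01915902, -0.05421317]), 'width': 85.35606909973966}
top {'K': array([[513.8318647 ,   0.        , 323.13557946],
       [  0.        , 513.8318647 , 234.92762533],
       [  0.        ,   0.        ,   1.        ]]), 'k1': -0.04765638928872688, 'R': array([[ 0.02357699, -0.99959987, -0.01562765],
       [-0.98502797, -0.02055732, -0.17116455],
       [ 0.1707748 ,  0.01942922, -0.98511851]]), 't': array([  -4.28059454,  498.6830041 , 1073.01571876])}
side {'K': array([[562.96354893,   0.        , 319.79708335],
       [  0.        , 562.96354893, 246.70939153],
       [  0.        ,   0.        ,   1.        ]]), 'k1': -0.1640242312209893, 'R': array([[-0.94894031, -0.314735  ,  0.02131136],
       [-0.21779964,  0.60480768, -0.76600978],
       [ 0.22820082, -0.73153916, -0.64247556]]), 't': array([ 499.28979879,  158.52099052, 1112.27026484])}
```

View pics/top0.png

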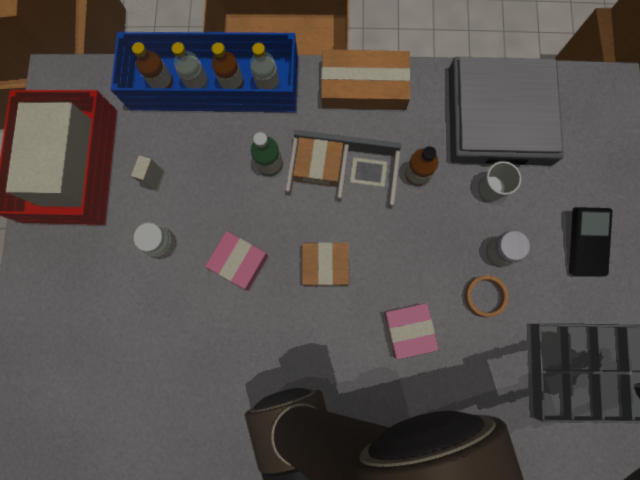

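View pics/side0.png

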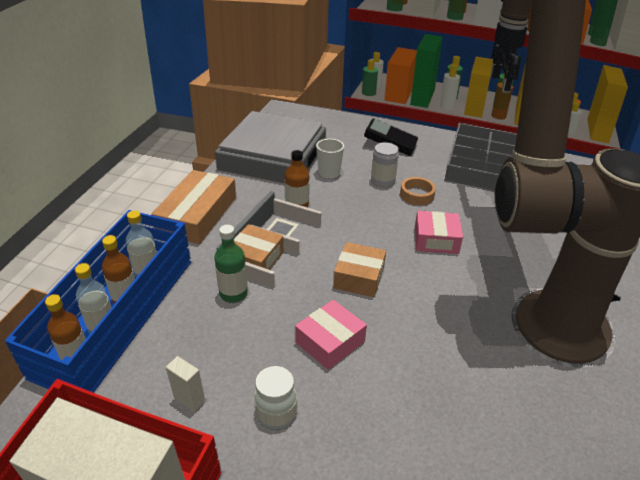

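Candidates: a brown carton at top (326,264), pink look-alikes at (237,260) and (411,331), the neighbour at (319,160) inside the bay, and a big brown box at (365,80) behind it. The loose brown one at (326,264) fits, because it is unpinked and stands in front of the bay. The card at (369,173) marks the right-hand (-y) lane as the empty one. I'll confirm this in an enlarged crop.

```bash
cat > h.py <<'E'
import numpy as np,cv2
from rig import robot
def cam(n):
    p=robot.camera_params(n);return p["K"],np.array([p["k1"],0,0,0,0.]),p["R"],p["t"]
def proj(n,X):
    K,d,R,t=cam(n)
    return cv2.projectPoints(np.array(X,float).reshape(-1,1,3),cv2.Rodrigues(R)[0],t,K,d)[0].reshape(-1,2)
def back(n,uv,z):
    K,d,R,t=cam(n)
    q=cv2.undistortPoints(np.array(uv,float).reshape(-1,1,2),K,d).reshape(-1,2)
    D=np.c_[q,np.ones(len(q))]@R; C=-R.T@t
    return C+D*((z-C[2])/D[:,2])[:,None]
def crop(img,x0,y0,x1,y1,s,name):
    cv2.imwrite(name,cv2.resize(img[y0:y1,x0:x1,::-1],None,fx=s,fy=s,interpolation=cv2.INTER_CUBIC))
E
python3 - <<'E'
import cv2
from h import *
im=cv2.imread("pics/top0.png")[:,:,::-1]
crop(im,280,120,430,300,3.3,"pics/c0.png")
E
```

```text
(no output)
```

View pics/c0.png

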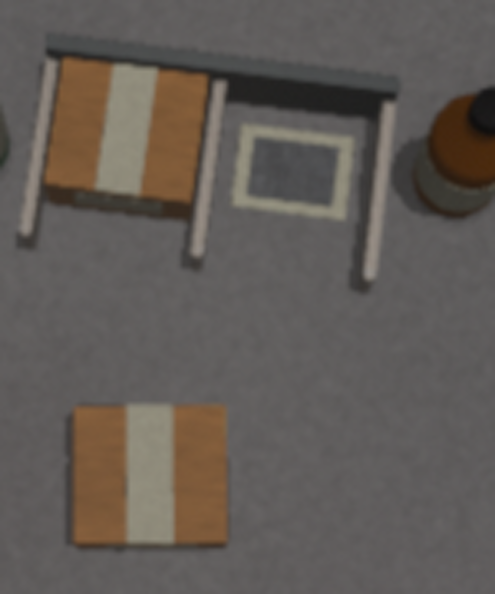

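The crop confirms it: the loose brown carton has its top corners at crop (74,405)-(227,546). The card is in the right lane, with outer corners (243,124), (354,135), (345,218), (233,206). Next I'll fit the poses.

```bash
cat >> h.py <<'E'
from scipy.optimize import least_squares
def fit(n,pts,uv,x0):
    pts=np.array(pts,float);uv=np.array(uv,float)
    def w(p):
        c,s=np.cos(p[2]),np.sin(p[2]);return np.c_[p[0]+c*pts[:,0]-s*pts[:,1],p[1]+s*pts[:,0]+c*pts[:,1],pts[:,2]]
    r=least_squares(lambda p:(proj(n,w(p))-uv).ravel(),x0,x_scale=[100,100,1])
    return r.x,np.abs(r.fun).max()
def cu(p,x0=280,y0=120,s=3.3): return (np.array(p,float)+.5)/s-.5+[x0,y0]
CT=[[45,50,50],[45,-50,50],[-45,-50,50],[-45,50,50]]
E
python3 - <<'E'
from h import *
x0=[600,0,0]
c,e=fit("top",CT,cu([(74,405),(227,405),(227,546),(73,546)]),x0);print("carton",c,e)
d,e=fit("top",[[30,40,0],[30,-40,0],[-30,-40,0],[-30,40,0]],cu([(243,124),(354,135),(345,218),(233,206)]),x0);print("card",d,e)
n,e=fit("top",CT,cu([(63,57),(209,72),(195,205),(46,188)]),x0);print("neigh",n,e)
# bay: divider nose tops, rail-junction tops
b,e=fit("top",[[0,116,40],[0,0,40],[0,-116,40]],cu([(26,240),(198,258),(370,281)]),x0);print("bay",b,e)
def loc(b,p):
    c,s=np.cos(b[2]),np.sin(b[2]);return b[0]+c*p[0]-s*p[1],b[1]+s*p[0]+c*p[1]
print("card from bay",loc(b,(80,-58)),"neigh",loc(b,(80,58)))
print("bottle L/R",back("top",[(267,160),(421,172)],60))
E
```

```text
carton [4.35317905e+02 8.62201106e-01 2.06564068e-02] 0.46447580275025757
card [ 6.57087858e+02 -9.37873346e+01 -9.30362211e-02] 0.5118708193356838
neigh [ 6.67948487e+02  2.09849627e+01 -9.10788863e-02] 0.8378647222588427
bay [ 5.81835464e+02 -2.73493774e+01 -1.02089059e-01] 0.47671221845416767
card from bay (np.float64(655.5080531925853), np.float64(-93.20034223899984)) neigh (np.float64(667.3298242604999), np.float64(22.195696379393887))
bottle L/R [[ 660.48636906  133.97925125   60.        ]
 [ 639.57993587 -203.90250798   60.        ]]
```

```bash
cat >> h.py <<'E'
from scipy.spatial.transform import Rotation as Ro
CARD=np.array([656.5,-93.5]);YAW=-0.095
def c2w(x,y):
    c,s=np.cos(YAW),np.sin(YAW);return CARD+[c*x-s*y,s*x+c*y]
def w2c(p):
    c,s=np.cos(YAW),np.sin(YAW);d=np.array(p[:2])-CARD;return np.array([c*d[0]+s*d[1],-s*d[0]+c*d[1]])
def plan(x,y,z,a):
    "card-frame x,y mm, z mm, tool-x angle from bay x (rad)"
    o=robot.observe();q=o["orientation"];R0=Ro.from_quat([q[1],q[2],q[3],q[0]])
    th=YAW+a;R1=Ro.from_matrix([[np.cos(th),np.sin(th),0],[np.sin(th),-np.cos(th),0],[0,0,-1]])
    p=np.r_[c2w(x,y),z]-o["ee_pos"]
    print("now card",w2c(o["ee_pos"]).round(1),"z",o["ee_pos"][2].round(1),"t",o["t"],"F",o["ft_force"].round(1),"w",o["width"].round(1))
    print("turn deg",(R0.inv()*R1).as_rotvec(degrees=True).round(2),"shift m",(R0.inv().apply(p)/1000).round(4))
E
python3 - <<'E'
from h import *
print([w2c(p) for p in back("top",[(266,258),(210,260)],50)])
plan(-229,168,150,np.pi/2)
E
```

```text
[array([-231.94288719,  200.51596724]), array([-250.39786869,  320.06931484])]Traceback (most recent call last):
  File "<stdin>", line 3, in <module>
  File "h.py", line 35, in plan
    print("now card",w2c(o["ee_pos"]).round(1),"z",o["ee_pos"][2].round(1),"t",o["t"],"F",o["ft_force"].round(1),"w",o["width"].round(1))
                                                                                                                     ^^^^^^^^^^^^^^^^
AttributeError: 'float' object has no attribute 'round'
```

```bash
sed -i 's/o\["width"\].round(1)/round(o["width"],1)/' h.py
python3 - <<'E'
from h import *
plan(-229,158,150,np.pi/2)
E
```

```text
now card [-382.5 -527.2] z 255.1 t 0.1 F [-0.7 -0.1  0.7] w 85.9
turn deg [ -0.1   -0.07 -63.37] shift m [ 0.4444 -0.5435  0.1064]
```

Request:
send_rows([
  [[0, 0, -7], [0.025, -0.031, 0], 0.06],
  [[0, 0, -14], [0.05, -0.062, 0], 0.06],
  [[0, 0, -21], [0.075, -0.093, 0], 0.06],
  [[0, 0, -28], [0.1, -0.124, 0], 0.06],
  [[0, 0, -35], [0.125, -0.155, 0], 0.06],
])

```text
t: 0.52
ee_pos: [286.1, -390.3, 254.8]
orientation: [-0.002, 0.881, 0.473, 0.0]
ft_force: [1.1, 1.4, 0.0]
width: 60.0
```

Run:
```python
from h import *
plan(-229,158,180,np.pi/2)
```

```text
now card [-340.6 -330.6] z 254.8 t 0.5167 F [1.1 1.4 0. ] w 60.0
turn deg [ -0.12  -0.16 -28.07] shift m [ 0.4834 -0.1313  0.0762]
```

Request:
send_rows([
  [[0, 0, -7], [0.038, -0.0105, 0.006], 0.06],
  [[0, 0, -14], [0.076, -0.021, 0.012], 0.06],
  [[0, 0, -21], [0.114, -0.0315, 0.018], 0.06],
  [[0, 0, -28], [0.152, -0.042, 0.024], 0.06],
  [[0, 0, -28], [0.19, -0.0525, 0.03], 0.06],
])

```text
t: 0.93
ee_pos: [347.0, -200.8, 224.8]
orientation: [-0.002, 0.739, 0.674, 0.001]
ft_force: [1.1, -0.1, -0.1]
width: 60.1
```

Run:
```python
from h import *
plan(-229,158,150,np.pi/2)
```

```text
now card [-297.9 -136.2] z 224.8 t 0.9333 F [ 1.1 -0.1 -0.1] w 60.1
turn deg [-0.08 -0.19  0.13] shift m [0.2938 0.0697 0.0757]
```

Request:
send_rows([
  [[0, 0, 0], [0.038, 0.009, 0.008], 0.06],
  [[0, 0, 0], [0.076, 0.018, 0.016], 0.06],
  [[0, 0, 0], [0.114, 0.027, 0.024], 0.06],
  [[0, 0, 0], [0.152, 0.036, 0.032], 0.06],
  [[0, 0, 0], [0.19, 0.045, 0.04], 0.06],
])

```text
t: 1.35
ee_pos: [409.3, -13.7, 185.0]
orientation: [-0.001, 0.739, 0.674, 0.001]
ft_force: [0.3, -0.7, -0.3]
width: 59.7
```

Request:
send_rows([
  [[0, 0, 0], [0.03, 0.007, 0.005], 0.06],
  [[0, 0, 0], [0.06, 0.014, 0.01], 0.06],
  [[0, 0, 0], [0.09, 0.02, 0.015], 0.06],
  [[0, 0, 0], [0.104, 0.025, 0.02], 0.06],
  [[0, 0, 0], [0.104, 0.025, 0.02], 0.06],
])

```text
t: 1.77
ee_pos: [444.0, 90.1, 164.4]
orientation: [-0.002, 0.738, 0.675, 0.001]
ft_force: [-0.7, -0.6, 0.4]
width: 59.6
```

Run:
```python
from h import *
plan(-229,158,38,np.pi/2)
cv2.imwrite("pics/t1.png",robot.read_camera("top")[:,:,::-1])
crop(robot.read_camera("side"),240,100,480,400,2,"pics/s1.png")
```

```text
now card [-229.   162.6] z 164.4 t 1.7667 F [-0.7 -0.6  0.4] w 59.6
turn deg [-0.12 -0.22  0.35] shift m [-0.0051  0.0002  0.1264]
```

View pics/t1.png

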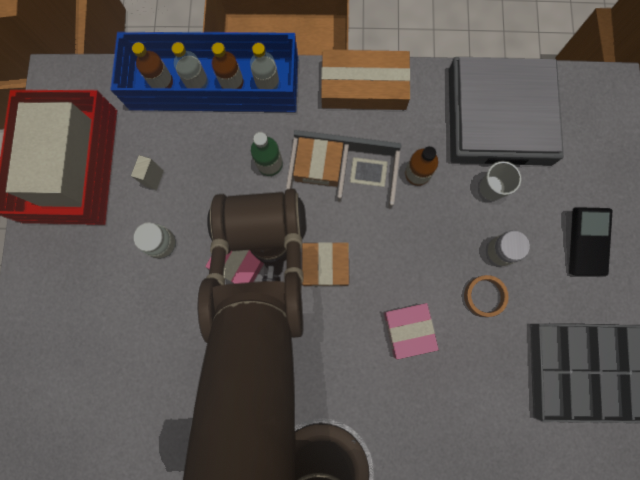

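View pics/s1.png

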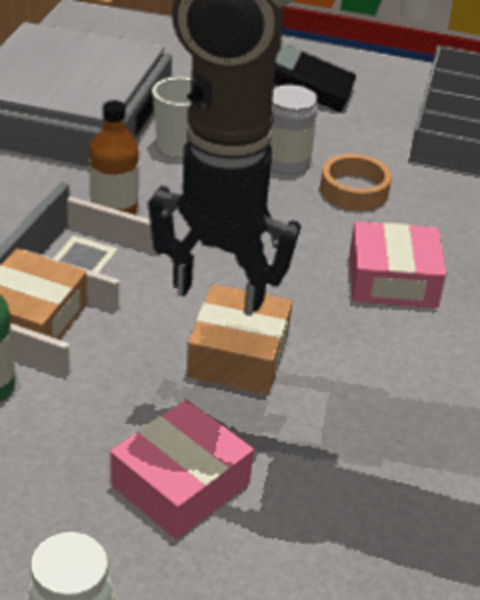

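Request:
send_rows([
  [[0, 0, 0], [0, 0, 0.035], 0.06],
  [[0, 0, 0], [0, 0, 0.07], 0.06],
  [[0, 0, 0], [0, 0, 0.1], 0.06],
  [[0, 0, 0], [-0.003, 0, 0.124], 0.06],
  [[0, 0, 0.2], [-0.005, 0, 0.126], 0.06],
])

```text
t: 2.28
ee_pos: [437.8, 81.4, 35.1]
orientation: [-0.005, 0.74, 0.672, -0.004]
ft_force: [-1.6, -0.8, -0.4]
width: 59.9
```

Run:
```python
from h import *
plan(-229,66,38,np.pi/2)
crop(robot.read_camera("side"),240,180,440,400,2.7,"pics/s2.png")
```

```text
now card [-234.3  153.4] z 35.1 t 2.2833 F [-1.6 -0.8 -0.4] w 59.9
turn deg [-0.7  -0.01 -0.06] shift m [-0.0874  0.0054 -0.003 ]
```

View pics/s2.png

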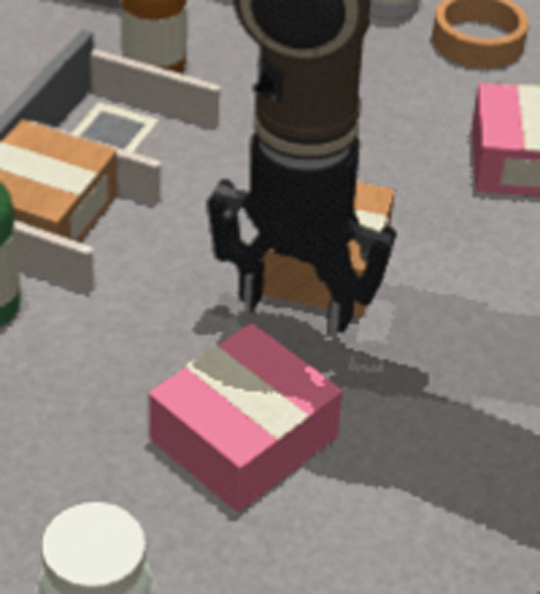

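Request:
send_rows([
  [[-0.5, 0, 0], [-0.006, 0.005, -0.002], 0.06],
  [[-0.7, 0, 0], [-0.013, 0.005, -0.003], 0.06],
  [[-0.7, 0, 0], [-0.02, 0.005, -0.003], 0.06],
  [[-0.7, 0, 0], [-0.028, 0.005, -0.003], 0.06],
  [[-0.7, 0, 0], [-0.036, 0.005, -0.003], 0.06],
])

```text
t: 2.75
ee_pos: [442.0, 44.3, 41.0]
orientation: [0.002, 0.741, 0.672, 0.002]
ft_force: [-0.2, 1.5, 0.6]
width: 60.0
```

Run:
```python
from h import *
plan(-229,66,38,np.pi/2)
robot.read_camera
im=robot.read_camera("top");crop(im,230,180,430,330,4,"pics/t3.png")
```

```text
now card [-226.6  116.9] z 41.0 t 2.75 F [-0.2  1.5  0.6] w 60.0
turn deg [ 0.33 -0.07 -0.11] shift m [-0.0509 -0.0023  0.0029]
```

View pics/t3.png

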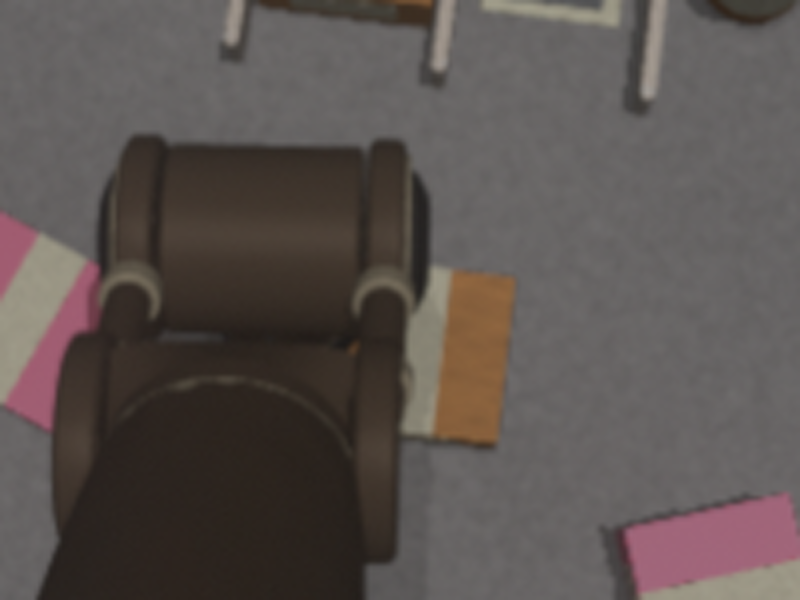

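Run:
```python
from h import *
c,e=fit("top",CT[1:3],cu([(515,277),(496,444)],230,180,4),[440,0,0]);print(w2c(c),c[2]-YAW,e)
```

```text
[-234.03172233   56.11465227] -0.0046623900941678426 0.0032099293354974634
```

Request:
send_rows([
  [[0.3, 0, 0], [-0.008, -0.002, 0.002], 0.06],
  [[0.3, 0, 0], [-0.016, -0.003, 0.003], 0.06],
  [[0.3, 0, 0], [-0.024, -0.003, 0.003], 0.06],
  [[0.3, 0, 0], [-0.032, -0.003, 0.003], 0.06],
  [[0.3, 0, 0], [-0.038, -0.003, 0.003], 0.06],
])

```text
t: 3.22
ee_pos: [434.2, 4.9, 37.4]
orientation: [-0.001, 0.741, 0.672, -0.0]
ft_force: [0.2, 2.0, 0.0]
width: 60.1
```

Run:
```python
from h import *
plan(-229,61,38,np.pi/2)
im=robot.read_camera("top");crop(im,230,180,430,330,4,"pics/t4.png")
```

```text
now card [-230.6   76.9] z 37.4 t 3.2167 F [0.2 2.  0. ] w 60.1
turn deg [-0.09 -0.01 -0.14] shift m [-0.0159  0.0017 -0.0006]
```

View pics/t4.png

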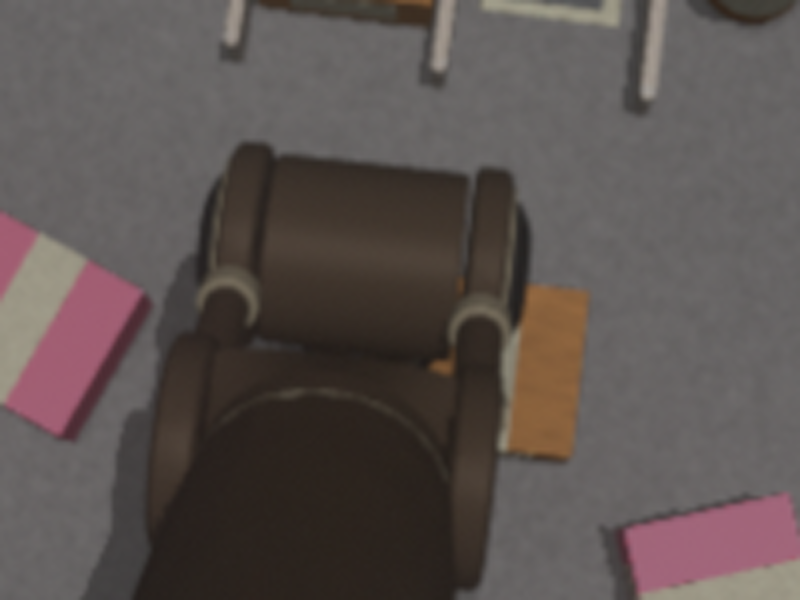

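The carton moves with the fingers and stays square (right corners at crop (588,290) and (569,460)), so I'll finish the sideways push.

Request:
send_rows([
  [[0, 0, 0], [-0.006, 0.0015, 0], 0.06],
  [[0, 0, 0], [-0.011, 0.0015, 0], 0.06],
  [[0, 0, 0], [-0.0155, 0.0015, 0], 0.06],
  [[0, 0, 0], [-0.0155, 0.0015, 0], 0.06],
  [[0, 0, 0], [-0.0155, 0.0015, 0], 0.06],
])

```text
t: 3.68
ee_pos: [434.1, -11.6, 37.3]
orientation: [-0.0, 0.741, 0.672, -0.001]
ft_force: [-0.4, -0.1, 0.3]
width: 59.8
```

Request:
send_rows([
  [[0, 0, 0], [0.01, 0, 0], 0.06],
  [[0, 0, 0], [0.02, 0, -0.03], 0.06],
  [[0, 0, 0], [0.025, 0, -0.07], 0.06],
  [[0, 0, 0], [0.025, 0, -0.11], 0.06],
  [[0, 0, 0], [0.025, 0, -0.11], 0.06],
])

```text
t: 4.1
ee_pos: [442.9, 14.1, 154.5]
orientation: [0.005, 0.74, 0.672, 0.005]
ft_force: [1.3, -0.4, 0.1]
width: 59.9
```

Run:
```python
from h import *
plan(-310,0,130,0)
im=robot.read_camera("top");crop(im,230,180,430,330,4,"pics/t5.png")
```

```text
now card [-222.9   86.9] z 154.5 t 4.1 F [ 1.3 -0.4  0.1] w 59.9
turn deg [ 0.61 -0.6  89.93] shift m [-0.087  -0.0873  0.0234]
```

View pics/t5.png

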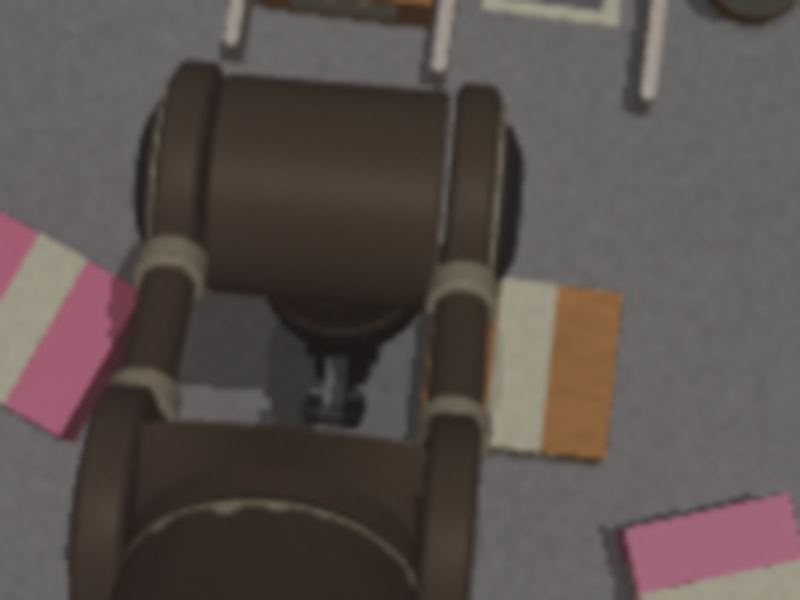

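Request:
send_rows([
  [[0, 0, 7], [-0.017, -0.017, 0], 0.06],
  [[0, 0, 14], [-0.034, -0.034, 0], 0.06],
  [[0, 0, 21], [-0.051, -0.051, 0], 0.06],
  [[0, 0, 28], [-0.07, -0.07, 0], 0.06],
  [[0.3, -0.3, 35], [-0.087, -0.087, 0], 0.06],
])

```text
t: 4.57
ee_pos: [343.7, -63.9, 149.7]
orientation: [0.001, 0.909, 0.416, -0.001]
ft_force: [0.8, -0.3, -1.1]
width: 59.7
```

Request:
send_rows([
  [[0, 0, 7], [0, 0, 0], 0.06],
  [[0, 0, 14], [0, 0, 0], 0.06],
  [[0, 0, 21], [0, 0, 0], 0.06],
  [[0, 0, 28], [0, 0, 0], 0.06],
  [[0, 0, 35], [0, 0, 0], 0.06],
])

```text
t: 4.98
ee_pos: [342.6, -63.2, 148.5]
orientation: [0.001, 0.993, 0.121, -0.001]
ft_force: [0.9, 0.1, 0.0]
width: 60.1
```

Run:
```python
from h import *
plan(-310,0,120,0)
im=robot.read_camera("top");crop(im,230,180,430,330,4,"pics/t6.png")
```

```text
now card [-315.3    0.4] z 148.5 t 4.9833 F [0.9 0.1 0. ] w 60.1
turn deg [ 0.12  0.16 19.29] shift m [0.005  0.0021 0.0285]
```

View pics/t6.png

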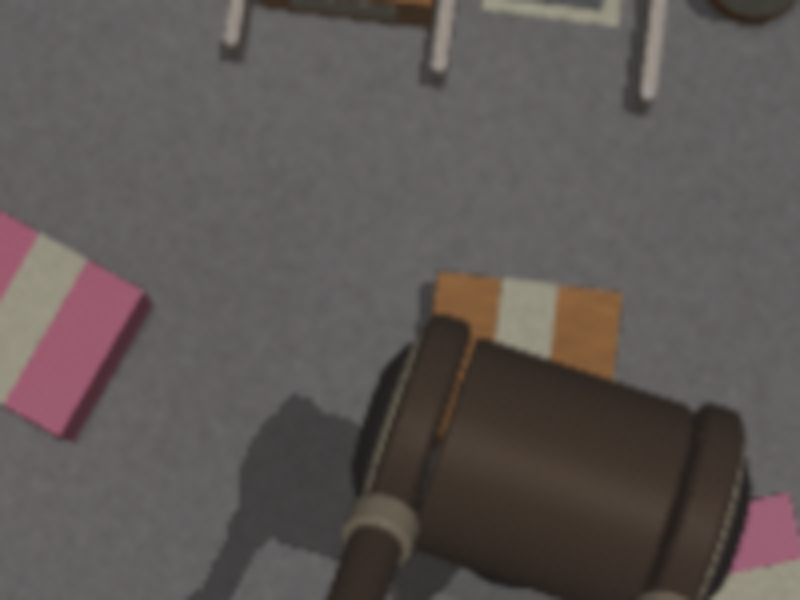

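Run:
```python
from h import *
c,e=fit("top",CT[:3],cu([(437,272),(622,293),(604,461)],230,180,4),[440,0,0]);print(w2c(c),c[2]-YAW,e)
print([w2c(p).round(1) for p in back("top",cu([(620,530),(790,493)],230,180,4),50)])
print("noses",[w2c(p).round(1) for p in back("top",cu([(232,45),(438,73),(648,99)],230,180,4),40)])
```

```text
[-236.3366021    -1.76750997] -0.0036070850307088342 0.13973960568682742
[array([-316.5,  -63.3]), array([-286.9, -150.4])]
noses [array([-76.9, 174.8]), array([-79.7,  59.8]), array([-81.1, -56.5])]
```

Request:
send_rows([
  [[0, 0, 7], [0.003, 0, 0], 0.04],
  [[0, 0, 14], [0.006, 0.001, 0.01], 0.04],
  [[0.1, 0.1, 19.3], [0.01, 0.002, 0.02], 0.04],
  [[0.1, 0.1, 19.3], [0.012, 0.002, 0.03], 0.04],
  [[0.1, 0.1, 19.3], [0.012, 0.002, 0.03], 0.04],
])

```text
t: 5.45
ee_pos: [352.8, -61.3, 116.3]
orientation: [-0.0, 0.999, -0.048, -0.003]
ft_force: [0.2, 0.3, -0.3]
width: 40.2
```

Run:
```python
from h import *
plan(-303,0,38,0)
im=robot.read_camera("top");crop(im,285,125,405,215,6.6,"pics/t7.png")
crop(robot.read_camera("side"),240,150,480,350,3,"pics/s7.png")
```

```text
now card [-305.4    3.2] z 116.3 t 5.45 F [ 0.2  0.3 -0.3] w 40.2
turn deg [-0.03  0.36 -0.06] shift m [0.0029 0.0033 0.0783]
```

View pics/t7.png

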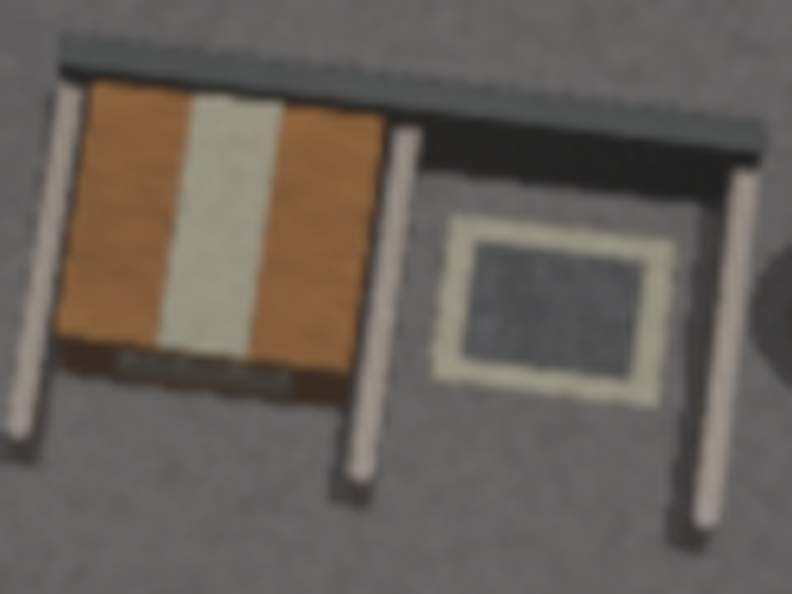

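View pics/s7.png

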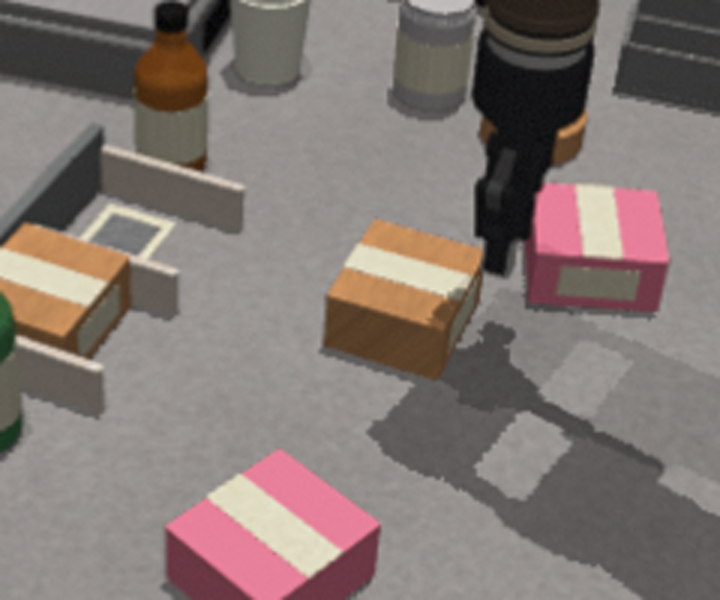

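Run:
```python
from h import *
f=lambda P:cu(P,285,125,6.6)
B=[[0,116,40],[0,0,40],[0,-116,40],[125,116,40],[125,0,40],[125,-116,40]]
U=[(19,439),(361,481),(706,530),(71,85),(407,127),(745,170)]
for B_,U_ in((B,U),(B[1:3]+B[4:],U[1:3]+U[4:])):
    b,e=fit("top",B_,f(U_),[580,-30,-.1])
    c,s=np.cos(b[2]),np.sin(b[2]);print("bay",b,e,"lane mid in card frame",[w2c([b[0]+c*x+s*58,b[1]+s*x-c*58]).round(2) for x in(0,80,125)])
d,e=fit("top",[[30,40,0],[30,-40,0],[-30,-40,0],[-30,40,0]],f([(450,213),(676,239),(658,408),(431,380)]),[650,-90,-.1]);print(d,e,w2c(d))
```

```text
bay [ 5.83467201e+02 -2.65188941e+01 -1.11789502e-01] 0.5387269412385649 lane mid in card frame [array([-80.03,   1.76]), array([-0.04,  0.42]), array([44.95, -0.34])]
bay [ 5.83449493e+02 -2.63790061e+01 -1.12170096e-01] 0.5127526926245878 lane mid in card frame [array([-80.08,   1.9 ]), array([-0.1 ,  0.52]), array([44.9 , -0.25])]
[ 6.56706459e+02 -9.33551886e+01 -1.01354876e-01] 0.3699901313973726 [0.19179198 0.16374258]
```

```bash
sed -i 's/^CARD=.*/CARD=np.array([656.6,-93.3]);YAW=-0.102/' h.py
python3 - <<'E'
from h import *
c,e=fit("top",CT[:3],cu([(437,272),(622,293),(604,461)],230,180,4),[440,0,0]);print(w2c(c),c[2]-YAW,e)
plan(-303,-3.5,38,0)
E
```

```text
[-236.39755501   -3.63095219] 0.003392914969291158 0.13973960568682742
now card [-304.6    0.5] z 117.7 t 5.55 F [-0.1 -0.1 -0.2] w 39.6
turn deg [0.   0.22 0.31] shift m [0.0019 0.0041 0.0797]
```

Request:
send_rows([
  [[0, 0, 0.3], [0.001, 0.002, 0.025], 0.04],
  [[0, 0.2, 0.3], [0.001, 0.004, 0.05], 0.04],
  [[0, 0.2, 0.3], [0.001, 0.004, 0.075], 0.04],
  [[0, 0.2, 0.3], [0.001, 0.004, 0.079], 0.04],
  [[0, 0.2, 0.3], [0.001, 0.004, 0.079], 0.04],
])

```text
t: 5.97
ee_pos: [352.3, -65.2, 37.7]
orientation: [-0.001, 0.999, -0.051, -0.002]
ft_force: [-0.7, -0.1, 0.1]
width: 39.8
```

Run:
```python
from h import *
plan(-200,0,38,0)
```

```text
now card [-305.6   -3. ] z 37.7 t 5.9667 F [-0.7 -0.1  0.1] w 39.8
turn deg [-0.05  0.28  0.05] shift m [ 0.1056 -0.0029 -0.0008]
```

Request:
send_rows([
  [[0, 0.2, 0], [0.007, 0, 0], 0.04],
  [[0, 0.2, 0], [0.014, -0.0003, 0], 0.04],
  [[0, 0.2, 0], [0.022, -0.0006, 0], 0.04],
  [[0, 0.2, 0], [0.031, -0.001, 0], 0.04],
  [[0, 0.2, 0], [0.04, -0.0013, 0], 0.04],
])

```text
t: 6.38
ee_pos: [393.9, -68.2, 38.4]
orientation: [-0.0, 0.999, -0.05, 0.0]
ft_force: [-1.9, -0.3, 1.3]
width: 40.1
```

Run:
```python
from h import *
plan(-205,0,38,0)
im=robot.read_camera("top");crop(im,280,150,430,300,4,"pics/t8.png")
```

```text
now card [-263.9   -1.7] z 38.4 t 6.3833 F [-1.9 -0.3  1.3] w 40.1
turn deg [-0.03 -0.01  0.07] shift m [ 0.0589 -0.0017  0.0004]
```

View pics/t8.png

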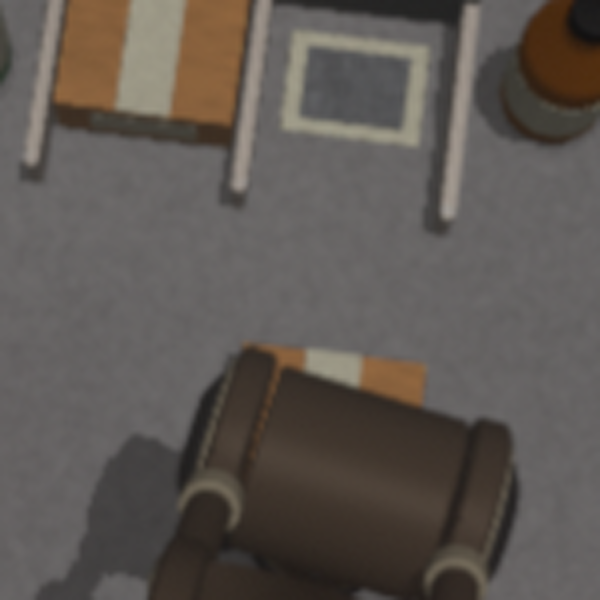

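Run:
```python
from h import *
c,e=fit("top",CT[:2],cu([(243,343),(426,364)],280,150,4),[440,0,0]);print(w2c(c),c[2]-YAW,e)
print([w2c(p).round(1) for p in back("top",cu([(238,191),(447,219)],280,150,4),40)])
```

```text
[-209.58532737   -3.60974953] 0.006954021419352335 0.22370945035248724
[array([-79.1,  59.1]), array([-80.8, -56.7])]
```

Request:
send_rows([
  [[0, 0, 0], [0.007, -0.0005, 0], 0.04],
  [[0, 0, 0], [0.014, -0.001, 0], 0.04],
  [[0, 0, 0], [0.021, -0.0016, 0], 0.04],
  [[0, 0, 0], [0.028, -0.0022, 0], 0.04],
  [[0, 0, 0], [0.035, -0.0028, 0], 0.04],
])

```text
t: 6.85
ee_pos: [432.2, -69.5, 38.9]
orientation: [0.0, 0.999, -0.05, 0.002]
ft_force: [-1.2, 0.1, 1.1]
width: 40.2
```

Run:
```python
from h import *
plan(-205,2.5,38,0)
im=robot.read_camera("top");crop(im,280,150,430,300,4,"pics/t9.png")
```

```text
now card [-225.7    0.8] z 38.9 t 6.85 F [-1.2  0.1  1.1] w 40.2
turn deg [-0.   -0.22  0.06] shift m [ 0.0207 -0.0016  0.0009]
```

View pics/t9.png

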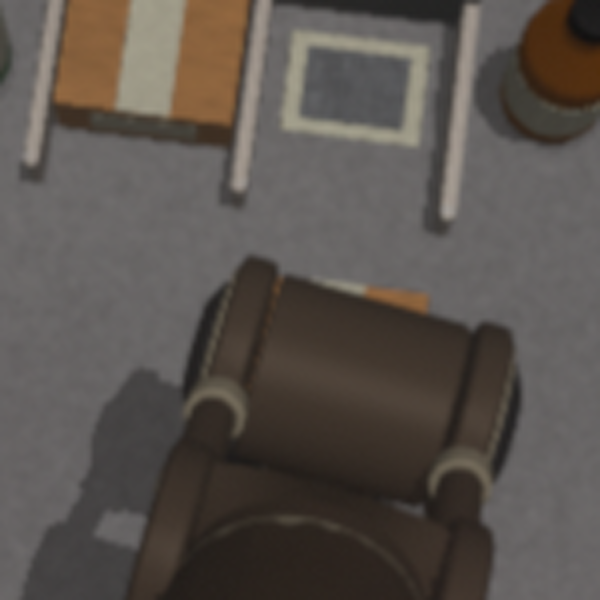

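Run:
```python
from h import *
p=back("top",cu([(429,293),(426,364)],280,150,4),50)
print([w2c(q)+[-45,50] for q in p])
im=robot.read_camera("side");crop(im,260,180,420,300,5,"pics/s9.png")
```

```text
[array([-170.34187078,   -0.36286065]), array([-209.24938923,   -2.81437112])]
```

View pics/s9.png

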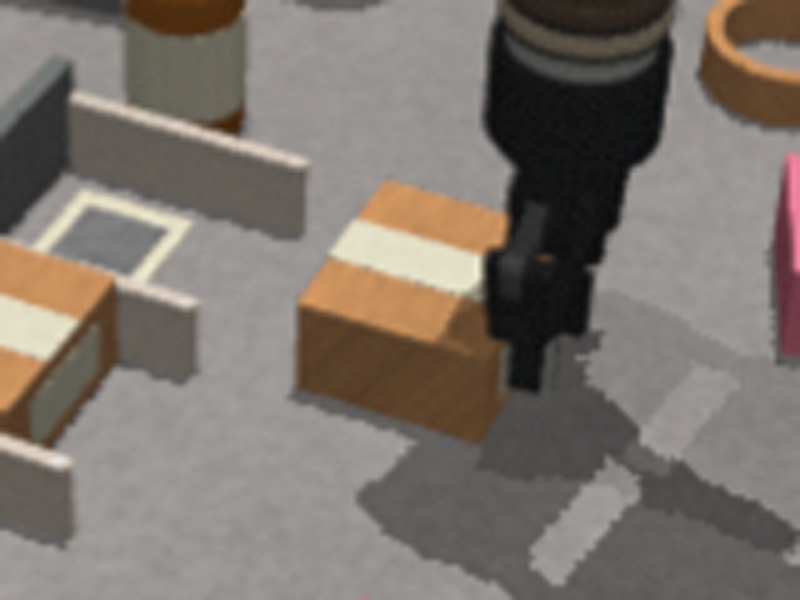

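Request:
send_rows([
  [[0, -0.2, 0], [0.007, -0.0004, 0], 0.04],
  [[0, -0.2, 0], [0.014, -0.0008, 0], 0.04],
  [[0, -0.2, 0], [0.021, -0.0012, 0], 0.04],
  [[0, -0.2, 0], [0.028, -0.0016, 0], 0.04],
  [[0, -0.2, 0], [0.035, -0.002, 0], 0.04],
])

```text
t: 7.37
ee_pos: [469.7, -71.4, 39.5]
orientation: [0.0, 0.999, -0.05, 0.002]
ft_force: [-0.8, -0.3, -0.9]
width: 39.7
```

Run:
```python
from h import *
plan(-150,2.5,38,0)
im=robot.read_camera("top");crop(im,280,130,430,280,4,"pics/t10.png")
im=robot.read_camera("side");crop(im,260,180,420,300,5,"pics/s10.png")
```

```text
now card [-188.2    2.7] z 39.5 t 7.3667 F [-0.8 -0.3 -0.9] w 39.7
turn deg [ 0.02 -0.23  0.07] shift m [0.0382 0.0003 0.0016]
```

View pics/t10.png

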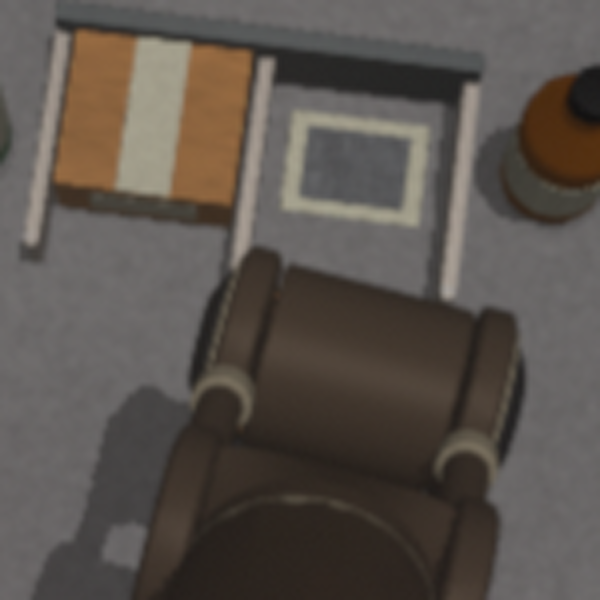

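View pics/s10.png

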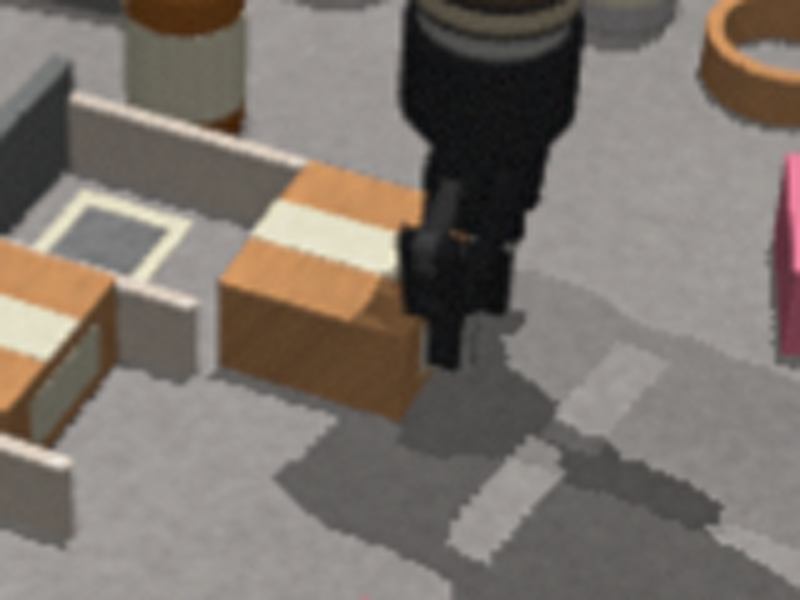

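Run:
```python
from h import *
f=lambda P:cu(P,260,180,5)
print("noses",[w2c(q).round(1) for q in back("side",f([(305,160),(197,300),(73,467)]),40)])
print("corners50",[w2c(q).round(1) for q in back("side",f([(221,286),(314,161)]),50)])
print("s9 corners50",[w2c(q).round(1) for q in back("side",f([(300,308),(391,180)]),50)])
```

```text
noses [array([-79.2, -56.8]), array([-78.7,  58.7]), array([-80. , 178.3])]
corners50 [array([-89.3,  56.4]), array([-88.6, -45.4])]
s9 corners50 [array([-126.7,   55.2]), array([-126.4,  -47.4])]
```

Run:
```python
from h import *
im=cv2.imread("pics/s10.png");t=cv2.imread("pics/t10.png")
def uncu(uv,x0,y0,s): return ((uv+.5-[x0,y0])*s-.5).round().astype(int)
for y,col in((1,(0,255,0)),(5,(0,0,255))):
    X=[]
    for z in(50,0):
        for a,b in((45,50),(45,-50),(-45,-50),(-45,50)):
            X.append(np.r_[c2w(-134+a,y+b),z])
    for n,I,a in(("side",im,(260,180,5)),("top",t,(280,130,4))):
        u=uncu(proj(n,X),*a)
        cv2.polylines(I,[u[:4].reshape(-1,1,2)],True,col,1);cv2.polylines(I,[u[4:].reshape(-1,1,2)],True,col,1)
        for k in range(4): cv2.line(I,tuple(map(int,u[k])),tuple(map(int,u[k+4])),col,1)
# dividers
for yd in(58,-58):
    for n,I,a in(("side",im,(260,180,5)),("top",t,(280,130,4))):
        X=[np.r_[c2w(x,yd+1.2*(x<0)+w),40] for x,w in((-80,-4),(-80,4),(45,4),(45,-4))]
        cv2.polylines(I,[uncu(proj(n,X),*a).reshape(-1,1,2)],True,(255,0,0),1)
cv2.imwrite("pics/s10o.png",im);cv2.imwrite("pics/t10o.png",t)
```

```text
(no output)
```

View pics/s10o.png

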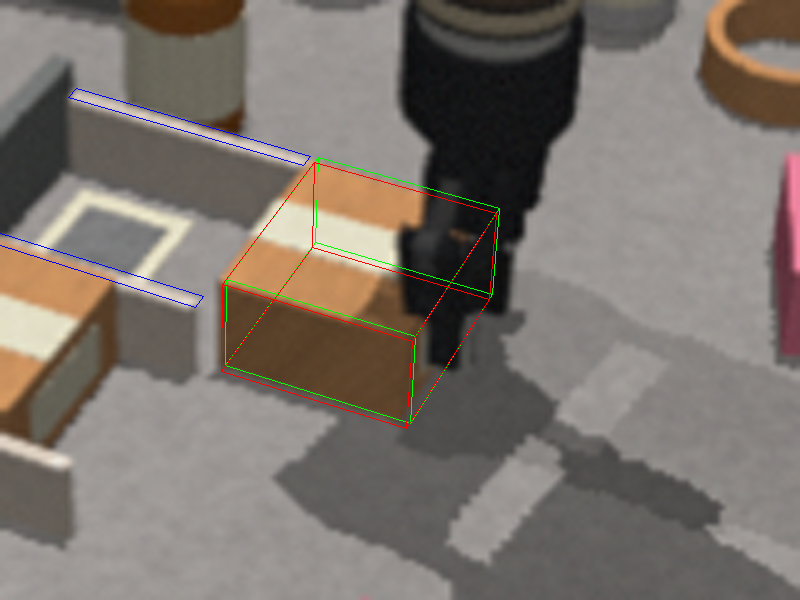

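Request:
send_rows([
  [[0, -0.2, 0], [0.005, 0.0003, 0.001], 0.04],
  [[0, -0.2, 0], [0.01, 0.0006, 0.001], 0.04],
  [[0, -0.2, 0], [0.015, 0.001, 0.001], 0.04],
  [[0, -0.2, 0], [0.02, 0.001, 0.001], 0.04],
  [[0, -0.2, 0], [0.025, 0.001, 0.001], 0.04],
])

```text
t: 7.88
ee_pos: [496.3, -75.3, 39.1]
orientation: [0.0, 0.999, -0.05, 0.002]
ft_force: [0.3, -0.1, -0.4]
width: 40.2
```

Run:
```python
from h import *
plan(-56,1,38,0)
im=robot.read_camera("side");crop(im,240,180,400,300,5,"pics/s11.png")
```

```text
now card [-161.3    1.5] z 39.1 t 7.8833 F [ 0.3 -0.1 -0.4] w 40.2
turn deg [ 0.04 -0.18  0.08] shift m [0.1053 0.0007 0.0014]
```

View pics/s11.png

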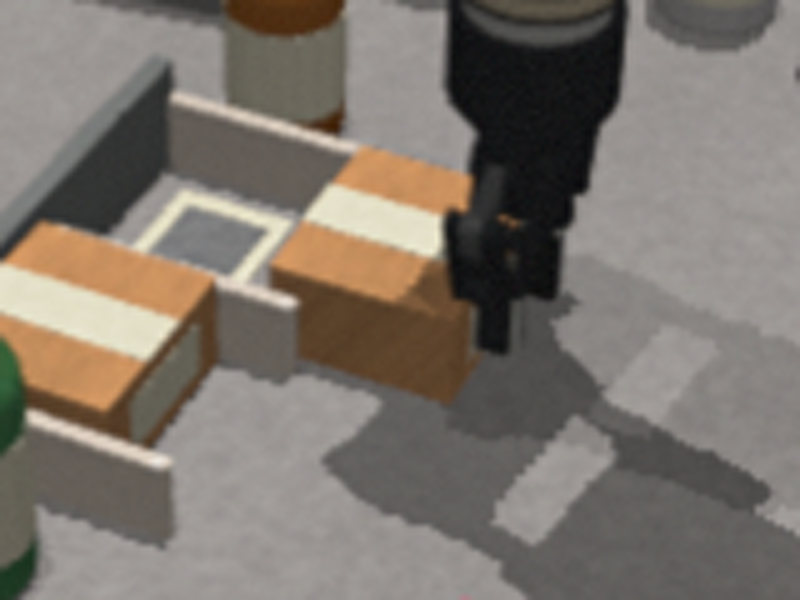

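The front has passed both noses without binding, so I'll carry on down the lane.

Request:
send_rows([
  [[0, -0.2, 0], [0.007, 0, 0.001], 0.04],
  [[0, -0.2, 0], [0.014, 0.0001, 0.001], 0.04],
  [[0, -0.2, 0], [0.021, 0.0002, 0.001], 0.04],
  [[0, -0.2, 0], [0.028, 0.0003, 0.001], 0.04],
  [[0, -0.2, 0], [0.035, 0.0004, 0.001], 0.04],
])

```text
t: 8.35
ee_pos: [533.5, -79.7, 38.6]
orientation: [0.001, 0.999, -0.05, 0.001]
ft_force: [-0.9, 1.3, -1.5]
width: 40.0
```

Run:
```python
from h import *
plan(-56,1,38,0)
im=robot.read_camera("side");crop(im,240,180,400,300,5,"pics/s12.png")
```

```text
now card [-123.9    1. ] z 38.6 t 8.35 F [-0.9  1.3 -1.5] w 40.0
turn deg [ 0.06 -0.14  0.08] shift m [0.0679 0.0001 0.0008]
```

View pics/s12.png

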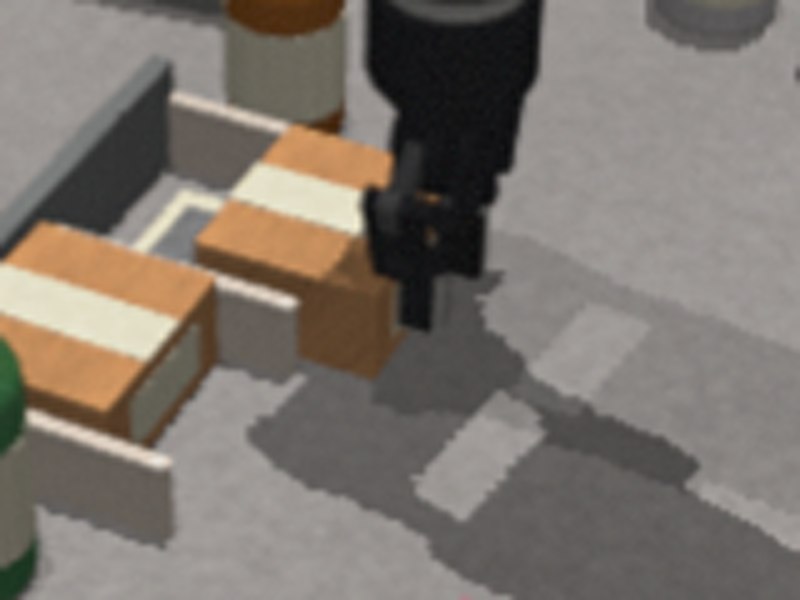

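Run:
```python
from h import *
u=cu([(355,355),(205,290),(520,420)],280,130,4)
for z in(100,150,200,250,300): print(z,back("top",u,z).round(0)[:,:2].tolist())
print(proj("side",[[470,-71,z] for z in (38,86,150,200)]))
```

```text
100 [[525.0, -87.0], [558.0, -9.0], [493.0, -172.0]]
150 [[515.0, -84.0], [546.0, -9.0], [484.0, -165.0]]
200 [[505.0, -80.0], [534.0, -9.0], [475.0, -157.0]]
250 [[494.0, -77.0], [522.0, -10.0], [466.0, -150.0]]
300 [[484.0, -73.0], [510.0, -10.0], [458.0, -142.0]]
[[354.28443078 239.53862597]
 [355.62027463 222.35628489]
 [357.48906282 198.08865401]
 [359.02124324 177.98385048]]
```

Request:
send_rows([
  [[0, -0.1, 0], [0.007, 0, 0.0005], 0.04],
  [[0, -0.1, 0], [0.014, 0, 0.0005], 0.04],
  [[0, -0.1, 0], [0.021, 0, 0.0005], 0.04],
  [[0, -0.1, 0], [0.028, 0, 0.0005], 0.04],
  [[0, -0.1, 0], [0.035, 0, 0.0005], 0.04],
])

```text
t: 8.82
ee_pos: [571.0, -83.6, 38.7]
orientation: [0.001, 0.999, -0.05, 0.002]
ft_force: [-0.9, -0.3, 0.2]
width: 40.0
```

Request:
send_rows([
  [[0, -0.1, 0], [0.005, 0, 0.0005], 0.04],
  [[0, -0.1, 0], [0.01, 0, 0.0005], 0.04],
  [[0, -0.1, 0], [0.015, 0, 0.0005], 0.04],
  [[0, -0.1, 0], [0.019, 0, 0.0005], 0.04],
  [[0, -0.1, 0], [0.022, 0, 0.0005], 0.04],
])

```text
t: 9.23
ee_pos: [593.4, -85.9, 38.3]
orientation: [0.001, 0.999, -0.05, 0.001]
ft_force: [-2.3, 0.7, 1.1]
width: 39.7
```

Run:
```python
from h import *
plan(-54.3,1,38,0)
im=robot.read_camera("side");crop(im,220,160,380,280,5,"pics/s13.png")
im=robot.read_camera("top");crop(im,280,120,430,270,4,"pics/t13.png")
```

```text
now card [-63.7   0.9] z 38.3 t 9.2333 F [-2.3  0.7  1.1] w 39.7
turn deg [ 0.07 -0.13  0.08] shift m [ 0.0094 -0.0001  0.0003]
```

View pics/s13.png

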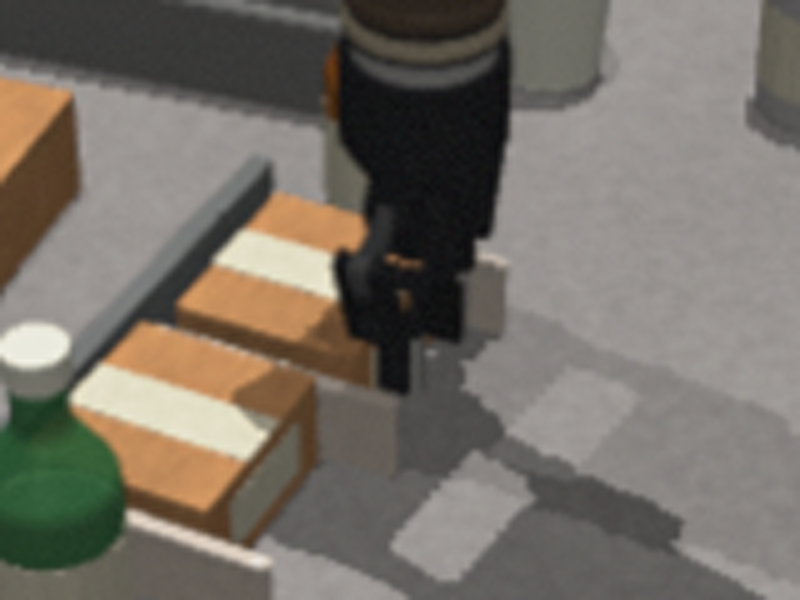

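View pics/t13.png

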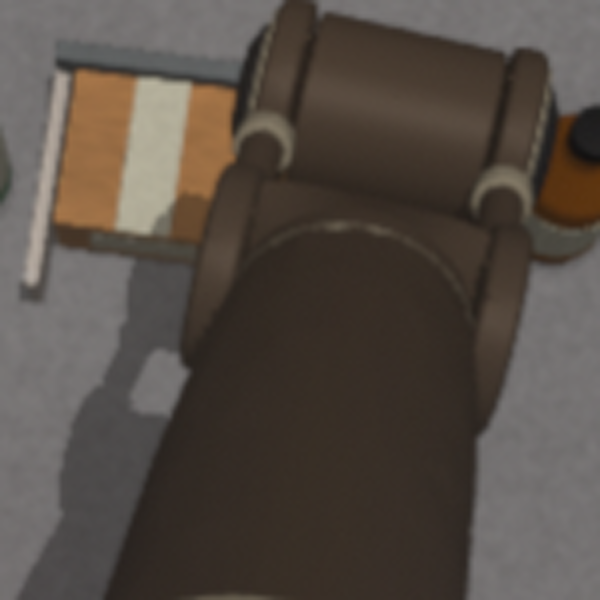

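Request:
send_rows([
  [[0, -0.1, 0], [0.002, 0, 0.0003], 0.04],
  [[0, -0.1, 0], [0.004, 0, 0.0003], 0.04],
  [[0, -0.1, 0], [0.006, 0, 0.0003], 0.04],
  [[0, -0.1, 0], [0.008, 0, 0.0003], 0.04],
  [[0, -0.1, 0], [0.009, 0, 0.0003], 0.04],
])

```text
t: 9.75
ee_pos: [600.7, -86.6, 37.8]
orientation: [0.0, 0.999, -0.05, -0.002]
ft_force: [-7.2, 1.3, 4.5]
width: 40.0
```

Request:
send_rows([
  [[0, 0, 0], [0.0005, 0, 0], 0.04],
  [[0, 0, 0], [0.001, 0, 0], 0.04],
  [[0, 0, 0], [0.0015, 0, 0], 0.04],
  [[0, 0, 0], [0.002, 0, 0], 0.04],
  [[0, 0, 0], [0.002, 0, 0], 0.04],
])

```text
t: 10.17
ee_pos: [600.8, -86.5, 37.6]
orientation: [0.0, 0.999, -0.051, -0.004]
ft_force: [-6.9, 0.8, 4.1]
width: 40.0
```

Request:
send_rows([
  [[0, 0, 0], [0.001, 0, 0], 0.04],
  [[0, 0, 0], [0.002, 0, 0], 0.04],
  [[0, 0, 0], [0.003, 0, 0], 0.04],
  [[0, 0, 0], [0.004, 0, 0], 0.04],
  [[0, 0, 0], [0.004, 0, 0], 0.04],
])

```text
t: 10.58
ee_pos: [600.9, -86.3, 36.9]
orientation: [-0.0, 0.999, -0.051, -0.009]
ft_force: [-10.8, 0.8, 7.2]
width: 40.1
```

Run:
```python
from h import *
plan(-54.3,1,38,0)
im=robot.read_camera("side");crop(im,220,160,380,280,5,"pics/s14.png")
```

```text
now card [-56.1   1.3] z 36.9 t 10.5833 F [-10.8   0.8   7.2] w 40.1
turn deg [0.   1.04 0.02] shift m [ 0.0018  0.0003 -0.0011]
```

View pics/s14.png

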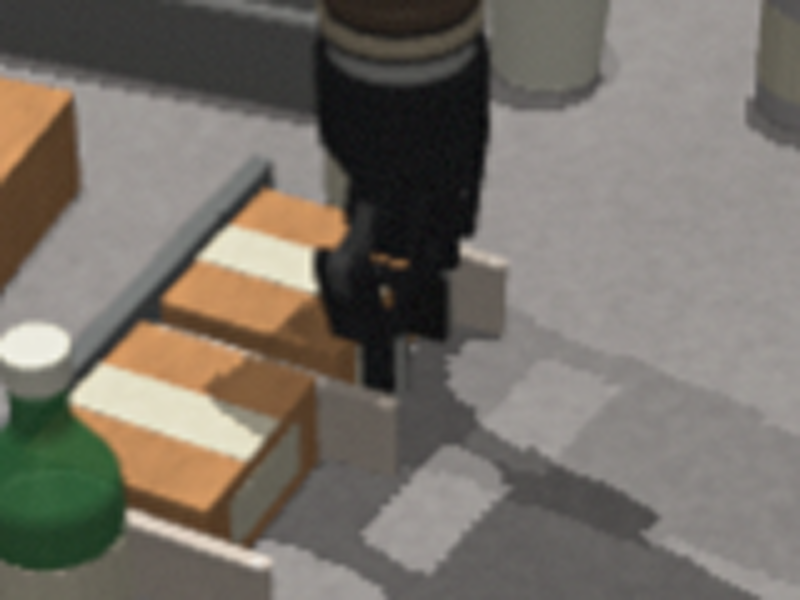

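The carton is at the rail (the force rises and the motion stops at card x ≈ -56). I'll back off straight, rise, and check from above.

Request:
send_rows([
  [[0, 0, 0], [-0.01, 0, 0], 0.04],
  [[0, 0, 0], [-0.02, 0, 0], 0.04],
  [[0, 0, 0], [-0.035, 0, 0], 0.04],
  [[0, 1, 0], [-0.05, 0, -0.02], 0.04],
  [[0, 1, 0], [-0.06, 0, -0.05], 0.04],
])

```text
t: 11.05
ee_pos: [537.7, -79.4, 84.9]
orientation: [-0.001, 0.999, -0.051, -0.004]
ft_force: [1.0, 0.5, -0.9]
width: 40.1
```

Request:
send_rows([
  [[0, 0, 0], [-0.03, 0, -0.02], 0.04],
  [[0, 0, 0], [-0.06, 0, -0.04], 0.04],
  [[0, 0, 0], [-0.09, 0, -0.06], 0.04],
  [[0, 0, 0], [-0.12, 0, -0.08], 0.04],
  [[0, 0, 0], [-0.15, 0, -0.1], 0.04],
])

```text
t: 11.47
ee_pos: [388.5, -64.3, 187.0]
orientation: [-0.0, 0.999, -0.051, -0.002]
ft_force: [0.3, 0.8, 1.0]
width: 39.9
```

Run:
```python
from h import *
plan(-54.3,1,38,0)
im=robot.read_camera("top");crop(im,285,125,405,215,6.6,"pics/t15.png")
crop(im,0,0,640,480,1,"pics/T15.png")
```

```text
now card [-269.6    1.6] z 187.0 t 11.4667 F [0.3 0.8 1. ] w 39.9
turn deg [-0.04  0.28  0.04] shift m [0.216  0.0008 0.148 ]
```

View pics/t15.png

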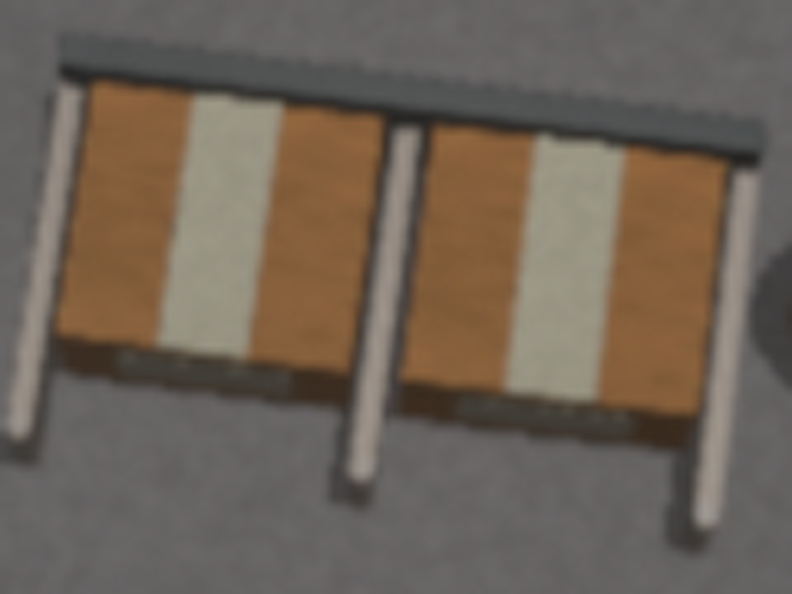

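View pics/T15.png

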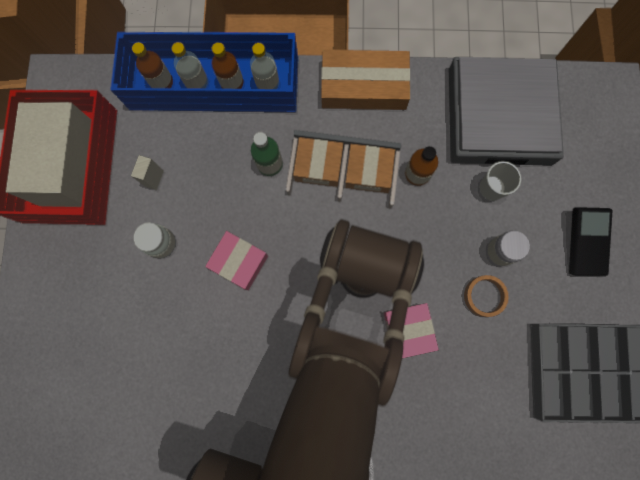

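The carton stands in the lane like its neighbour: corners at crop (432,122), (727,158), (696,415), (401,382), against the rail. Nothing else has moved. One numeric check, then I'll hand in.

Run:
```python
from h import *
f=lambda P:cu(P,285,125,6.6)
c,e=fit("top",CT,f([(432,122),(727,158),(696,415),(400,382)]),[650,-90,-.1]);print("carton in card",w2c(c).round(1),"yaw",(c[2]-YAW).round(3),e)
n,e=fit("top",CT,f([(92,79),(384,115),(352,372),(56,334)]),[650,20,-.1]);print("neigh",w2c(n).round(1),(n[2]-YAW).round(3))
robot.close_job()
```

```text
carton in card [-0.7  0.1] yaw -0.003 0.43301333398886754
neigh [  0.8 116. ] -0.005
the job is handed in; nothing more can be done
```

I pushed the loose brown carton sideways with two fingers to square it and line it up with the empty lane. I then pushed it from behind, between the dividers, until it stopped against the rail, and handed the job in at about 11.5 s.

**Final position:** the last top-camera fit puts the carton at x -0.7 mm and y +0.1 mm from the card's centre, square to the bay within about 0.005 rad. It is level with the neighbour to within about 1.5 mm. It was only pushed along the surface, never lifted.

**Contact forces:** the wrist read about 11 N forward and 7 N upward when the carton seated against the rail, the highest of the readings I took.

**Surroundings:** the neighbour and all the bystanders look unmoved in the final picture. I didn't measure them individually.

**Disagreement:** before the carton entered the gap, the side camera put it about 4 mm further left than the top camera did. I steered between the two, and it went in without binding. The final check used only the top camera.

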